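Find the key that opens the lock box

ROBOT

A 6-joint arm with a two-finger parallel gripper is mounted at the origin on a cart in front of the work surface, level with it; the furniture and walls round the work are solid. World frame = base frame: x ahead of the robot, y to its left, z up, the work surface at z = 0. Lengths are in mm, angles in rad, forces in N, time in s.
With the tool pointing down it reaches from about 300 to 875 mm from the base axis. Payload 6.4 kg.
Tool frame: the origin (TCP) lies at the very end of the fingers, on their centre line; the grasp point (between the pads) lies 19 mm behind it (grip_depth is the distance from the TCP to the grasp point, in mm); z points along the fingers, y is the direction in which the jaws open and shut (so a half turn about z gives the same grasp; the last joint's range is limited). The gripper opens to 88 mm and grips with 3 to 60 N. Pads are 18 mm wide; open, the fingers measure 123 mm over their backs; the gripper's body (75 mm by 187 mm) begins 45 mm behind the grasp point.
Start: joints at [-1.345, 0.181, 1.607, -0, 1.354, -0.206], TCP at [240.658, -522.231, 238.714] pointing down, gripper open.
Joint ranges: [-2.99, 2.99], [-0.89, 2.07], [0.3, 2.58], [-1.14, 4.28], [0, 2.63], [-3.12, 3.12]. Speed limits (rad/s): [2.57, 2.57, 3.01, 3.14, 3.14, 3.14].

INTERFACE

Orientations are given as [roll, pitch, yaw] about the fixed x, y, z axes, in that order (R = Rz(yaw) Ry(pitch) Rx(roll)).
In Python, from station import * gives the robot as it stands. Calls block until the motion is done:
- movep(position, orientation): joint-space move of the TCP to a pose.
- movel(position, velocity=150, orientation=None, force_limit=None): straight line of the TCP; orientation=None keeps the orientation; velocity is the mean speed in mm/s. With force_limit (N) it stops when the force on the tool has changed by that much, and returns True; else False.
- goto_joints(angles): joint-space move.
- grip(opening): finger opening in mm; the grip force is fixed at half the most; returns when the fingers have stopped.
- sleep(seconds).
- ik(position, orientation): joint angles nearest the present ones, or None.
- state(): the state.
- snapshot(name): name is "scene" or "top"; returns a dict with "img" (384x512x3 uint8, red, green, blue), "depth" (384x512 float32, mm along the optical axis (not along the pixel's ray), 0 where there is no reading), "camera_matrix" (3x3 intrinsics, pixels), "dist_coeffs" ([k1, k2, p1, p2, k3] as OpenCV has them; the pictures are not rectified), "extrinsics" (4x4, takes a point from camera to world coordinates). Camera axes: x right, y down, z forward; pixel columns grow to the right and rows downward; lengths in mm; the calibration is good to about 2 mm. A picture is of the moment at which its call begins.
A pose or a line that the arm cannot do raises Unreachable and nothing moves.
- sign_off(): hands the job in, once; it reports no verdict.
Trained networks look in the newest picture that a camera, given by its name, has taken for a name from the list of things; names that differ only in an ending like _2 or _b are one class to them, and where a whole thing is asked for, a point or a joint stands for the part that bears it (a point fixed in the world has none). Each returns a list of dicts, best first, with "confidence" (0 to 1); they miss things now and then, are a little off and sometimes report something else, mostly with a low value. They report only what shows in the picture. A call takes as long as a camera call. They do not tell look-alikes from the thing itself.
- search_frame(name, camera): "box" ([left, top, width, height] in pixels, round what is visible of it).
- landmark_of(name, camera): "point" ([row, column] in pixels: a listed point, or the origin of a listed thing).
The state is a dict: "clock": time; "joints": joint angles; "joint_vel": joint speeds; "joint_torque": joint torques, N m; "tool_pos": TCP position; "eef_rot": TCP orientation; "contact_force": force on the tool from outside, world axes, zero at the start; "ft_torque": the same for the moment, N m; "opening": finger opening in mm.
Only numpy, scipy, OpenCV 4.12 (cv2) and the standard library are available. Lean on these libraries where they do the work, as an engineer would, in place of code of your own. Each camera call takes 0.05 s, during which the arm holds its last target.

TASK

One of the three steel keys on the worktop belongs to the drum lock of the low grey box; find it by trying them: slide a key fully home along the worktop into the keyway and swing its bow gently to the left (clockwise from above), and if it stops short, swing it back, draw it out and try another. Turn the lock with the right key as far as it goes and leave that key fully home in it, the other two out on the worktop. Do not disturb the other things standing about.

Things in the scene. Friction and masses are not known exactly. Their poses are not given: they have to be found in the camera images.
- drum (a joint): the lock: a steel drum, 90 mm across, 29 mm high, at the front of the low grey box. Rad: 0 locked (start), 1.0 unlocked (end of travel); grows clockwise from above, a key's bow in it swinging to the robot's left. Stays where left (friction 0.05 N m). A key that does not belong stops it hard within about 0.2. 15 N at the bow is enough to tell; do not force it. It raises the lid by 10 mm.
- lock_axis (a point): on the drum's upright axis, 7 mm above the worktop, turning with it. -x points out of the keyway, z up. The keyway is a slot 12 mm wide, 16.5 high, open below to the worktop, flared to 22 at its mouth 45 mm from the axis. A key fully home against the inner stop has its bow centre 95 mm out along -x; only then (to about 2 mm) can it turn. At drum 0 it slides straight out.
- lock_box: the fixed grey box behind the drum, 150 mm deep, 176 wide, 47 high; origin at worktop level on the drum's axis, +x into the box (the keyway faces -x at drum 0), front face 12 mm behind the axis.
- key_round_bow (a point): bow (flat handle) centre, half-way up, of a steel key; bow a round disc of 34 mm diameter. Key lies flat, 14 mm thick, 0.07 kg; its straight blade, 10 mm wide, runs along +x to the tip 103 mm from here (last 5 mm: 6 wide); one cut underneath. Grip the bow across (along y). Which key belongs changes between starts; only trying tells.
- key_square_bow (a point): bow (flat handle) centre, half-way up, of a steel key; bow a square of 32 x 32 mm. Key lies flat, 14 mm thick, 0.07 kg; its straight blade, 10 mm wide, runs along +x to the tip 103 mm from here (last 5 mm: 6 wide); one cut underneath. Grip the bow across (along y). Which key belongs changes between starts; only trying tells.
- key_bar_bow (a point): bow (flat handle) centre, half-way up, of a steel key; bow a cross bar 34 mm wide (across the key) and 18 mm long. Key lies flat, 14 mm thick, 0.07 kg; its straight blade, 10 mm wide, runs along +x to the tip 103 mm from here (last 5 mm: 6 wide); one cut underneath. Grip the bow across (along y). Which key belongs changes between starts; only trying tells.
- tin_fish_mid (a point): about the middle of a bystander: low round tin, 86 mm across, 40 high; not to be disturbed
- teaspoon_mid (a point): about the middle of a bystander: teaspoon, 132 mm long, lying flat; not to be disturbed
- apple_mid (a point): about the middle of a bystander: apple, 80 mm; not to be disturbed
- notepad_mid (a point): about the middle of a bystander: notepad, 148 x 109 x 13 mm, lying flat; not to be disturbed
- lemon_mid (a point): about the middle of a bystander: lemon, 72 mm long; not to be disturbed
Things that resemble listed ones, but are neither listed nor needed, are in the scene too. Leave any orange or purple look-alike of the part that bears key_bar_bow alone.

How it is judged:
By the outcome, as a careful person would: the job done as asked, in the order asked, and still so for the second after the job is handed in, with the robot touching nothing.
It also fails if it takes over 72 s, if anything falls off the work surface, if the arm or the gripper's body presses on something with over 40 N, if the wrist force passes 120 N, or if a joint passes its speed limit or range.

## Working session

There is one attempt and no reset: what is moved stays moved. The work goes in short steps, each a Python script; the robot and the scene stay as the last script left them, time stands still between calls to the robot, and variables do not carry over. Pictures are saved under pics/ and viewed, and the job is handed in when it is done.

```bash
ls; mkdir -p pics; python3 - <<'E'
from station import *
import cv2
for n in("scene","top"):
    s=snapshot(n); cv2.imwrite(f"pics/{n}0.png",cv2.cvtColor(cv2.resize(s["img"],(800,600),interpolation=cv2.INTER_CUBIC),cv2.COLOR_RGB2BGR))
    print(n,s["camera_matrix"],s["dist_coeffs"],s["extrinsics"])
    for k in ["key_round_bow","key_square_bow","key_bar_bow","lock_axis","lock_box"]:
        print(k,[(r["confidence"],r["point"]) for r in landmark_of(k,n)][:4])
print(state())
E
```

```text
pics
scene [[496.55008282   0.         258.19679562]
 [  0.         496.55008282 197.59545828]
 [  0.           0.           1.        ]] [-0.09340005  0.          0.          0.          0.        ] [[-9.99908616e-01 -2.62555454e-03  1.32614888e-02  4.59718806e+02]
 [-1.08064361e-02  7.44646663e-01 -6.67371387e-01  7.12506676e+02]
 [-8.12290342e-03 -6.67453709e-01 -7.44606987e-01  1.22484039e+03]
 [ 0.00000000e+00  0.00000000e+00  0.00000000e+00  1.00000000e+00]]
key_round_bow [(0.74, [282.6, 243.7])]
key_square_bow [(0.66, [224.2, 254.4])]
key_bar_bow [(0.64, [164.8, 309.6]), (0.54, [194.2, 261.8]), (0.41, [128.6, 275.1])]
lock_axis [(0.68, [245.9, 208.2]), (0.6, [243.4, 209.5])]
lock_box [(0.87, [242.7, 209.3])]
top [[393.06781796   0.         253.68327205]
 [  0.         393.06781796 190.6794097 ]
 [  0.           0.           1.        ]] [-0.1251214  0.         0.         0.         0.       ] [[-1.32714576e-02 -9.97599056e-01  6.79705246e-02  4.13875541e+02]
 [-9.99750472e-01  1.20170871e-02 -1.88303858e-02 -3.27819556e+02]
 [ 1.79683674e-02 -6.82034707e-02 -9.97509611e-01  1.
[... 293 characters left out ...]
(0.91, [148.1, 202.3])]
{'clock': 0.6, 'joints': array([-1.34530884e+00,  1.80765890e-01,  1.60701080e+00,  2.96948373e-05,
        1.35380653e+00, -2.06314922e-01]), 'joint_vel': array([-0.00148187, -0.00036758,  0.00087395, -0.00129097, -0.00051329,
       -0.00034385]), 'joint_torque': array([-8.21659796e-04, -4.33600795e+01, -3.42020416e+01,  7.02071982e-02,
        3.12838575e-02, -3.15150623e-05]), 'tool_pos': array([ 240.66137408, -522.22584962,  238.72842524]), 'eef_rot': array([ 3.14157748e+00, -2.64519109e-05,  4.31796011e-01]), 'contact_force': array([ 0.03398747, -0.3548449 ,  0.28209724]), 'ft_torque': array([-0.01534528,  0.03093881, -0.03040697]), 'opening': 88.20409186126285}
```

View pics/scene0.png

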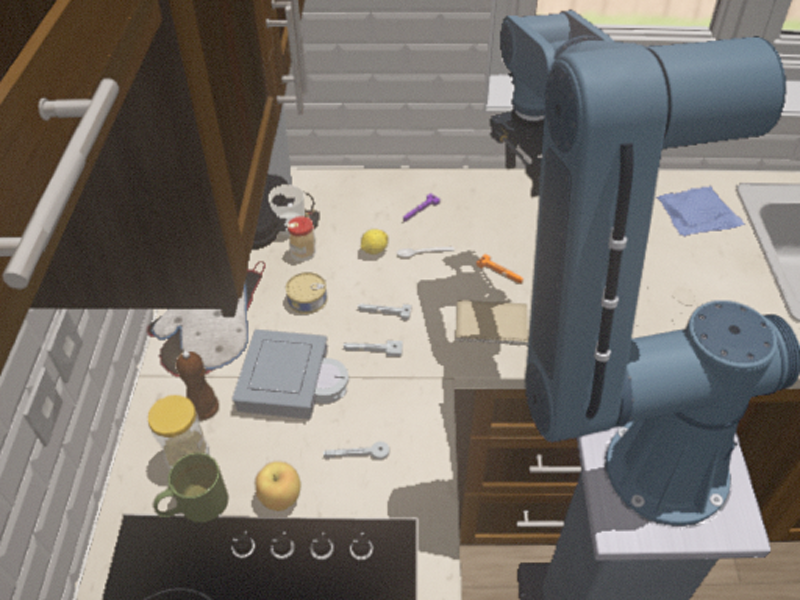

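View pics/top0.png

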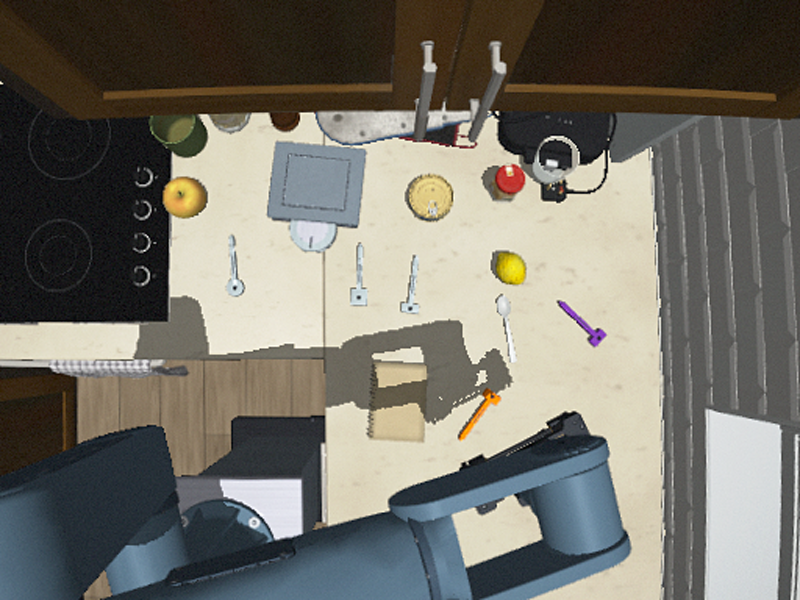

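The scene view (800 px scale) shows these candidates:
- Round key at (380,450).
- Square key at (397,347).
- Grey bar key at (405,311).
- Orange look-alike at (485,262) and purple look-alike at (433,200), both to be left alone.
- The teaspoon at (405,253), also key-like.

In the top view the three steel keys are at (235,288), (359,297) and (409,307). The drum is at (313,235). Next I'll make a rectified metric crop.

```bash
cat > h.py <<'E'
from station import *
import numpy as np, cv2
def rect(s,z,x0,x1,y0,y1,ppm=1.0):
    "metric view at height z: row 0 = x1 (far), col 0 = y1 (left)"
    X=np.arange(x1,x0,-1/ppm); Y=np.arange(y1,y0,-1/ppm)
    g=np.stack(np.meshgrid(X,Y,indexing='ij')+(np.full((len(X),len(Y)),float(z)),),-1).reshape(-1,3)
    return cv2.remap(s["img"],*[m.reshape(len(X),len(Y)).astype(np.float32) for m in proj(s,g).T],cv2.INTER_CUBIC)
def proj(s,g):
    T=np.linalg.inv(s["extrinsics"]); r,_=cv2.Rodrigues(T[:3,:3])
    return cv2.projectPoints(np.asarray(g,float),r,T[:3,3],s["camera_matrix"],np.array(s["dist_coeffs"]))[0].reshape(-1,2)
def unproj(s,uv,z):
    p=cv2.undistortPoints(np.asarray(uv,np.float64).reshape(-1,1,2),s["camera_matrix"],np.array(s["dist_coeffs"])).reshape(-1,2)
    E=s["extrinsics"]; d=np.c_[p,np.ones(len(p))]@E[:3,:3].T; o=E[:3,3]
    return o+d*((z-o[2])/d[:,2])[:,None]
def save(n,im): cv2.imwrite("pics/"+n,cv2.cvtColor(im,cv2.COLOR_RGB2BGR))
E
python3 - <<'E'
from h import *
for n in("top","scene"):
    s=snapshot(n)
    for k in ["key_round_bow","key_square_bow","key_bar_bow","lock_box","tin_fish_mid","apple_mid","notepad_mid","lemon_mid","teaspoon_mid"]:
        for r in landmark_of(k,n)[:4]:
            p=r["point"]; z=dict(lock_box=0,apple_mid=40,lemon_mid=25,tin_fish_mid=20).get(k,7)
            print(n,k,r["confidence"],unproj(s,[p[1],p[0]],z)[0].round(0))
    save(n+"_r.png",rect(s,14,330,680,-400,0,2.0) if 0 else cv2.resize(rect(s,14,330,730,-440,60,1.0),(800,640))[:600])
E
```

```text
top key_round_bow 0.66 [523. -42.   7.]
top key_square_bow 0.63 [ 503. -279.    7.]
top key_bar_bow 0.72 [ 291. -527.    7.]
top key_bar_bow 0.59 [ 403. -737.    7.]
top key_bar_bow 0.55 [ 478. -373.    7.]
top lock_box 0.68 [ 626. -191.    0.]
top lock_box 0.68 [512. -40.   0.]
top tin_fish_mid 0.97 [ 690. -419.   20.]
top apple_mid 0.63 [702.  51.  40.]
top notepad_mid 0.65 [ 295. -348.    7.]
top lemon_mid 0.78 [ 546. -568.   25.]
top teaspoon_mid 0.69 [ 432. -568.    7.]
scene key_round_bow 0.74 [517. -40.   7.]
scene key_square_bow 0.69 [ 504. -280.    7.]
scene key_bar_bow 0.69 [ 416. -737.    7.]
scene key_bar_bow 0.63 [ 468. -389.    7.]
scene key_bar_bow 0.54 [ 305. -525.    7.]
scene lock_box 0.85 [ 631. -195.    0.]
scene tin_fish_mid 0.87 [ 686. -418.   20.]
scene apple_mid 0.84 [690.  61.  40.]
scene notepad_mid 0.6 [ 289. -336.    7.]
scene lemon_mid 0.67 [ 550. -576.   25.]
scene lemon_mid 0.62 [ 477. -382.   25.]
scene lemon_mid 0.43 [ 436. -544.   25.]
scene teaspoon_mid 0.64 [ 444. -546.    7.]
```

```bash
python3 - <<'E'
from h import *
ims=[]
for n in("top","scene"):
    s=snapshot(n)
    save(n+"_rk.png",rect(s,14,440,740,-430,10,1.8))
E
```

```text
(no output)
```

View pics/top_rk.png

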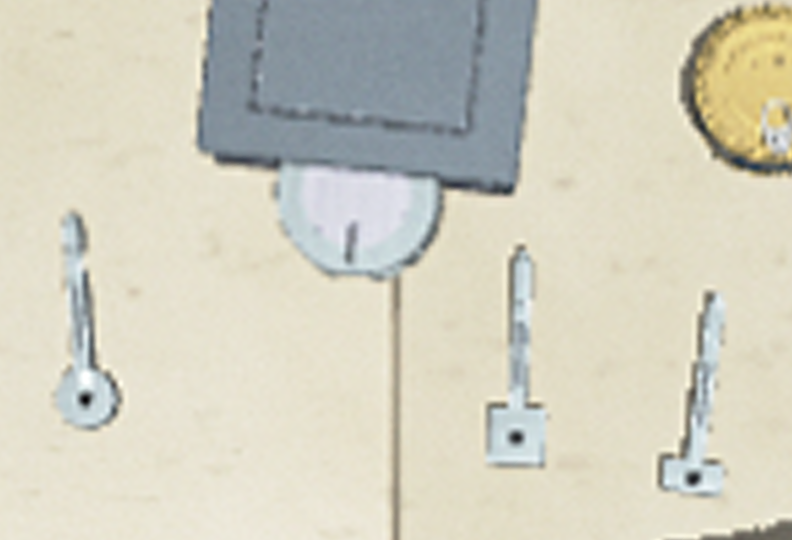

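View pics/scene_rk.png

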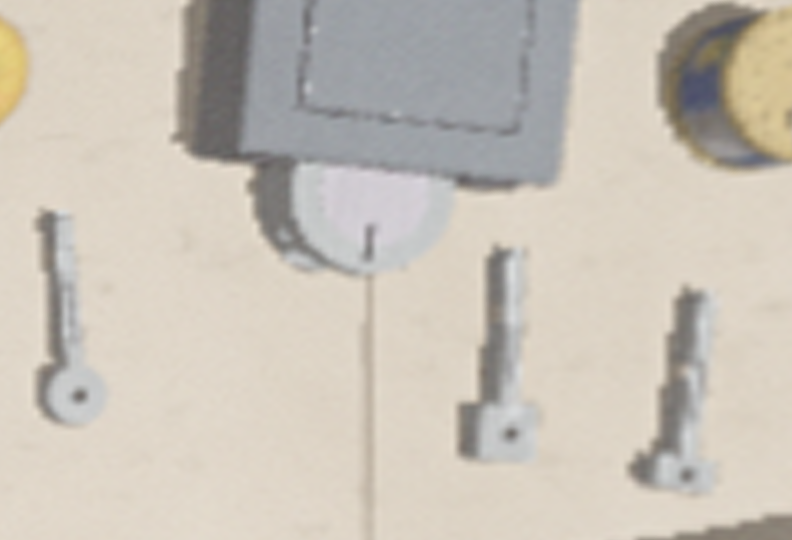

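The crop confirms the three plain grey keys (bows at (87,398), (516,435) and (692,476)) and the drum, with its index mark at (350,243). Next I'll measure them in both cameras.

```bash
cat > meas.py <<'E'
from h import *
def warp2m(pts,x1,y1,ppm): 
    pts=np.asarray(pts,float); return np.c_[x1-pts[:,1]/ppm, y1-pts[:,0]/ppm]
def keymask(s,c,z=14,r=80,ppm=3):
    x0,x1,y0,y1=c[0]-r,c[0]+r,c[1]-r,c[1]+r
    im=rect(s,z,x0,x1,y0,y1,ppm)
    lab=cv2.cvtColor(im,cv2.COLOR_RGB2LAB).astype(int)
    return im,lab,(x1,y1,ppm)
if __name__=="__main__":
  for n in("top","scene"):
    s=snapshot(n)
    for k,c in dict(round=(560,-40),square=(540,-280),bar=(510,-385)).items():
        im,lab,(x1,y1,ppm)=keymask(s,c)
        m=((lab[...,2]<134)&(lab[...,0]>110)).astype(np.uint8)
        m=cv2.morphologyEx(m,cv2.MORPH_CLOSE,np.ones((9,9)))
        nn,L,st,ce=cv2.connectedComponentsWithStats(m); i=1+np.argmax(st[1:,4]); m=(L==i).astype(np.uint8)
        rows=np.flatnonzero(m.any(1)); mid=[(np.flatnonzero(m[r]).mean(),r) for r in rows]
        # blade rows: first 75% of width small
        bl=[(c_,r) for c_,r in mid if m[r].sum()<15*ppm]
        P=warp2m(bl,x1,y1,ppm); P=P[(P[:,0]<P[:,0].max()-5)]
        f=np.polyfit(P[:,0],P[:,1],1)
        Q=warp2m(np.argwhere(m)[:,::-1],x1,y1,ppm)
        u=np.array([1,f[0]]);u/=np.hypot(*u); t=Q@u; 
        bowQ=Q[t<t.min()+34]; 
        dark=(cv2.cvtColor(im,cv2.COLOR_RGB2GRAY))
        tip=t.max()
        c0=np.array([P[:,0].mean(),np.polyval(f,P[:,0].mean())])
        bow=c0+u*(tip-103-c0@u)
        print(n,k,"yaw",round(np.arctan(f[0]),3),"len",round(t.max()-t.min(),1),"bow from tip",bow.round(1),"area",m.sum()/9,"tipxy",(bow+103*u).round(1))
        o=im.copy();o[cv2.morphologyEx(m,cv2.MORPH_GRADIENT,np.ones((3,3)))>0]=(255,0,0)
        cv2.circle(o,(int((y1-bow[1])*ppm),int((x1-bow[0])*ppm)),4,(0,255,0),-1)
        save(f"m_{n}_{k}.png",o)
E
python3 meas.py; python3 - <<'E'
import cv2,numpy as np
r=[np.hstack([cv2.resize(cv2.imread(f"pics/m_{n}_{k}.png"),(266,266)) for k in("round","square","bar")]) for n in("top","scene")]
cv2.imwrite("pics/m_all.png",np.vstack(r))
E
```

```text
top round yaw 0.089 len 120.7 bow from tip [518.9 -38.4] area 2022.7777777777778 tipxy [621.5 -29.2]
top square yaw -0.027 len 121.5 bow from tip [ 499.4 -277.6] area 2014.3333333333333 tipxy [ 602.3 -280.3]
top bar yaw -0.121 len 114.2 bow from tip [ 476.1 -375.6] area 1694.888888888889 tipxy [ 578.4 -388. ]
scene round yaw 0.077 len 121.1 bow from tip [521.7 -31.3] area 2615.5555555555557 tipxy [624.4 -23.4]
scene square yaw -1.438 len 48.9 bow from tip [ 471.9 -195.3] area 3076.777777777778 tipxy [ 485.6 -297.3]
scene bar yaw 0.037 len 114.6 bow from tip [ 477.1 -379.5] area 2823.777777777778 tipxy [ 580.1 -375.7]
```

View pics/m_all.png

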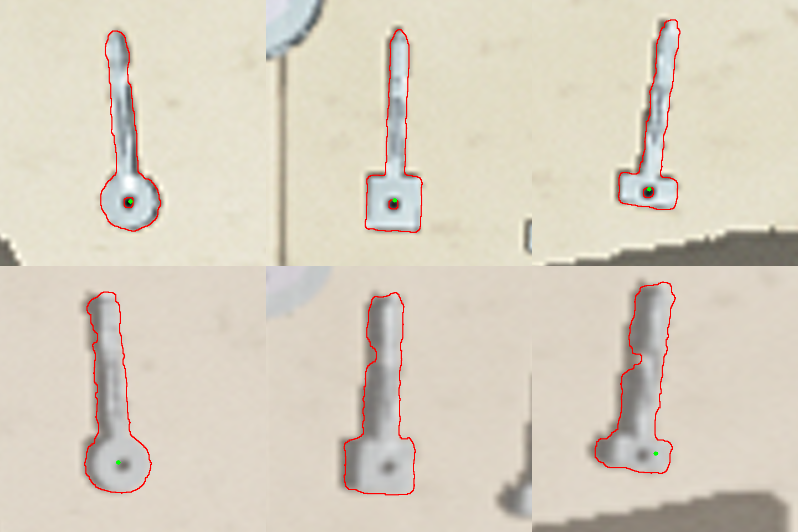

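```bash
python3 - <<'E'
from h import *
a=[]
for n in("top","scene"):
    s=snapshot(n)
    a.append(rect(s,47,590,790,-310,-110,2)); a.append(rect(s,29,560,660,-250,-150,4))
save("box.png",np.vstack([np.hstack([a[0],a[1]]),np.hstack([a[2],a[3]])])[:, :800]);
im=np.vstack([np.hstack([a[0],a[1]]),np.hstack([a[2],a[3]])]); save("box.png",cv2.resize(im,(600,600)))
E
```

```text
(no output)
```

View pics/box.png

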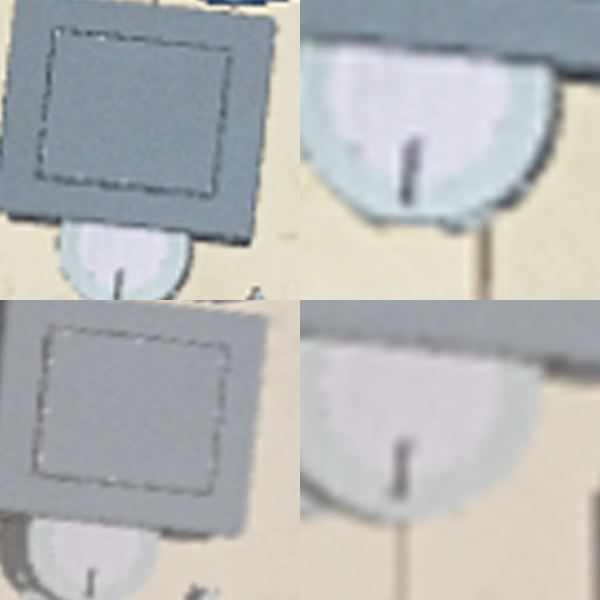

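```bash
cat > boxfit.py <<'E'
from h import *
from scipy.optimize import least_squares
for n in("top","scene"):
    s=snapshot(n); ppm=3
    x1,y1=830,-80
    im=rect(s,47,560,x1,-350,y1,ppm); g=cv2.GaussianBlur(cv2.cvtColor(im,cv2.COLOR_RGB2LAB),(0,0),3).astype(float)
    def samp(p): 
        return cv2.remap(g.astype(np.float32),((y1-p[:,1])*ppm).astype(np.float32).reshape(-1,1),((x1-p[:,0])*ppm).astype(np.float32).reshape(-1,1),cv2.INTER_LINEAR).reshape(-1,3)
    # search for edges: contrast across the box boundary (model 176x150 at z=47)
    def cost(q):
        ax,ay,th=q; u=np.array([np.cos(th),np.sin(th)]); v=np.array([-u[1],u[0]]); tot=0
        for pts,nrm in [([(12,t) for t in np.linspace(-80,80,60)],(-1,0)),([(d,-88) for d in np.linspace(20,150,50)],(0,-1)),([(d,88) for d in np.linspace(20,100,50)],(0,1))]:
            P=np.array(pts,float); N=np.array(nrm,float)
            f=lambda off:samp(np.array([ax,ay])+(P+off*N)[:,:1]*u+(P+off*N)[:,1:]*v)
            tot+=np.clip(np.abs(f(2)-f(-2)).sum(1),0,60).mean()
        return -tot
    best=min(((cost((x,y,t)),x,y,t) for x in np.arange(618,638,1) for y in np.arange(-200,-178,1) for t in np.arange(-.16,-.08,.01)))
    from scipy.optimize import minimize
    r=minimize(cost,best[1:],method="Nelder-Mead",options=dict(initial_simplex=np.array(best[1:])+np.array([[0,0,0],[1,0,0],[0,1,0],[0,0,.01]])))
    print(n,best,r.x,r.fun)
    ax,ay,th=r.x;u=np.array([np.cos(th),np.sin(th)]);v=np.array([-u[1],u[0]])
    c=[np.array([ax,ay])+a*u+b*v for a,b in((12,-88),(12,88),(162,88),(162,-88))]
    o=im.copy(); cv2.polylines(o,[np.array([((y1-p[1])*ppm,(x1-p[0])*ppm) for p in c]).astype(int)],True,(255,0,0),1)
    im2=rect(s,29,560,x1,-350,y1,ppm); o2=im2.copy(); cc=(int((y1-ay)*ppm),int((x1-ax)*ppm)); cv2.circle(o2,cc,45*ppm,(255,0,0),1)
    e=np.array([ax,ay])-60*u; cv2.line(o2,cc,(int((y1-e[1])*ppm),int((x1-e[0])*ppm)),(0,255,0),1)
    save(f"bf_{n}.png",cv2.resize(np.hstack([o,o2]),(800,400)))
E
python3 boxfit.py; python3 -c "
import cv2,numpy as np
cv2.imwrite('pics/bf.png',cv2.resize(np.vstack([cv2.imread('pics/bf_top.png'),cv2.imread('pics/bf_scene.png')]),(600,600)))"
```

```text
top (np.float32(-173.63109), np.int64(626), np.int64(-192), np.float64(-0.08999999999999994)) [ 6.26083275e+02 -1.91934450e+02 -8.63507759e-02] -175.0557098388672
scene (np.float32(-100.85753), np.int64(627), np.int64(-184), np.float64(-0.11999999999999997)) [ 6.26195185e+02 -1.84151780e+02 -1.16700197e-01] -101.07015991210938
```

View pics/bf.png

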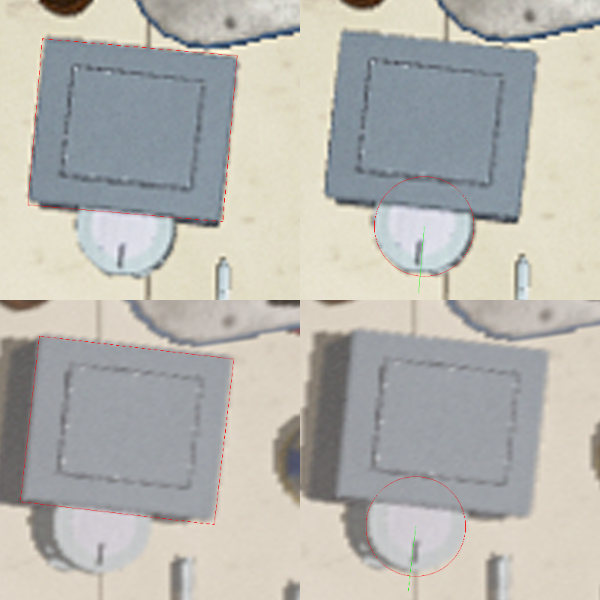

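```bash
cat >> h.py <<'E'
AX=np.array([627.,-186.5]); TH=-0.115
def u(t): return np.array([np.cos(t),np.sin(t)])
def ori(t): return [np.pi,0,t]
def P(xy,z): return [float(xy[0]),float(xy[1]),float(z)]
def st(tag=""):
    s=state(); print(tag,"t",round(s["clock"],2),"pos",s["tool_pos"].round(1),"yaw",round(s["eef_rot"][2],3),"F",s["contact_force"].round(1),"M",s["ft_torque"].round(2),"open",round(s["opening"],1)); return s
E
python3 - <<'E'
from h import *
for p,t in [(P((499.6,-275.6),60),-.027),(P(AX-95*u(TH),3),TH),(P(AX-95*u(TH-1),3),TH-1),(P((520,-36),3),.09),(P((476,-373.6),3),-.12)]:
    print(ik(p,ori(t)),ik(p,ori(t+np.pi)))
movep(P((499.6,-275.6),60),ori(-.027)); st()
movel(P((499.6,-275.6),3),velocity=150,force_limit=15); st()
grip(20); st("gripped")
E
```

```text
[-7.12056547e-01  3.94525188e-01  1.73813570e+00 -4.44089210e-16
  1.00893177e+00  8.85739780e-01] [-0.71205655  0.39452519  1.7381357   0.          1.00893177 -2.25585287]
[-5.30086003e-01  4.75098016e-01  1.77165882e+00 -4.44089210e-16
  8.94835822e-01  1.15571032e+00] [-0.530086    0.47509802  1.77165882  0.          0.89483582 -1.98588233]
[-3.70925667e-01  5.30241823e-01  1.68365181e+00 -4.44089210e-16
  9.27699025e-01  2.31487066e+00] [-0.37092567  0.53024182  1.68365181  0.          0.92769903 -0.82672199]
[-2.97087406e-01  4.08957128e-01  1.87418029e+00 -4.44089210e-16
  8.58455236e-01  1.18370892e+00] [-0.29708741  0.40895713  1.87418029  0.          0.85845524 -1.95788373]
[-8.61377300e-01  5.49070594e-01  1.65313256e+00 -4.44089210e-16
  9.39389501e-01  8.29419027e-01] [-0.8613773   0.54907059  1.65313256  0.          0.9393895  -2.31217363]
 t 3.48 pos [ 499.8 -276.6   60.6] yaw -0.027 F [-0.4 -0.5  0.4] M [ 0.07  0.04 -0.01] open 88.1
 t 3.93 pos [ 498.1 -275.7    0.5] yaw -0.028 F [-0.5  1.3  7.3] M [-0.08  0.26 -0.1 ] open 88.0
gripped t 4.82 pos [ 498.5 -275.9    0.5] yaw -0.028 F [-0.1 -2.9  5.9] M [-0.41  0.01  0.  ] open 31.9
```

```bash
python3 - <<'E'
from h import *
st()
p=state()["tool_pos"]
print(movel(P((499.6,-275.6),18),velocity=80)); st("lift")
b=AX-168*u(TH)
movel(P(b,18),velocity=120,orientation=ori(TH)); st("pre")
s=snapshot("top"); save("ins1.png",rect(s,14,440,660,-270,-110,3)); 
s=snapshot("scene"); save("ins1s.png",rect(s,14,440,660,-270,-110,3)); 
E
python3 -c "
import cv2,numpy as np
cv2.imwrite('pics/i1.png',np.hstack([cv2.imread('pics/ins1.png'),cv2.imread('pics/ins1s.png')])[:600,:][:, :800] if 0 else cv2.resize(np.hstack([cv2.imread('pics/ins1.png'),cv2.imread('pics/ins1s.png')]),(800,550)))"
```

```text
t 4.82 pos [ 498.5 -275.9    0.5] yaw -0.028 F [-0.1 -2.9  5.9] M [-0.41  0.01  0.  ] open 31.9
False
lift t 5.2 pos [ 499.9 -275.8   18.6] yaw -0.027 F [-0.8  0.2  0.1] M [ 0.02 -0.01 -0.  ] open 31.5
pre t 6.31 pos [ 460.6 -167.9   18.2] yaw -0.115 F [ 0.2 -0.3 -0.1] M [ 0.01  0.06 -0.01] open 31.6
```

View pics/i1.png

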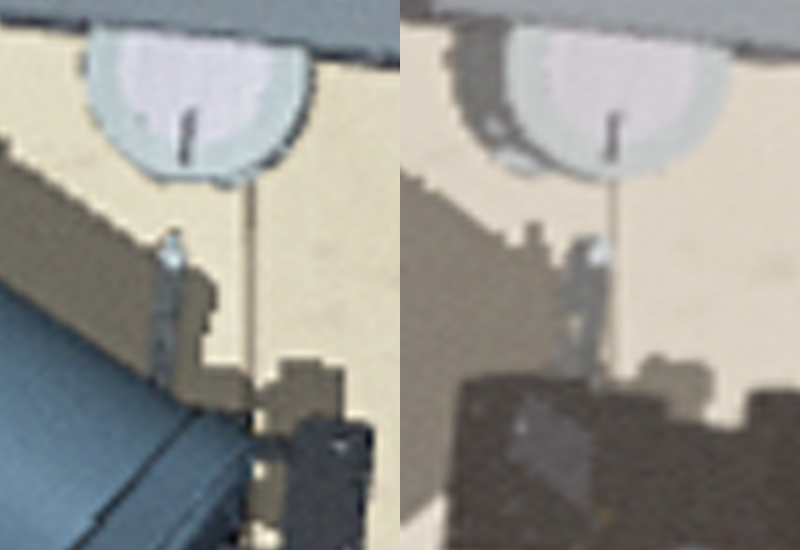

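Both views agree: the key is about 1.8 mm left of the keyway line (top: tip (173,233), index mark (187,165)). I'll shift the axis to y = -188.3, lower the key and slide it in.

```bash
sed -i 's/^AX=.*/AX=np.array([627.,-188.3]); TH=-0.115/' h.py; python3 - <<'E'
from h import *
b=AX-166*u(TH)
movel(P(b,18),velocity=60); 
print(movel(P(b,1.5),velocity=40,force_limit=6)); st("low")
sleep(.2); s=st("low")
z=max(s["tool_pos"][2],1.0)
for d in (130,):
    print(movel(P(AX-d*u(TH),z),velocity=60,force_limit=15)); st(d)
E
```

```text
True
low t 7.13 pos [ 4.615e+02 -1.689e+02  4.000e-01] yaw -0.115 F [0.8 1.  4. ] M [-0.05 -0.02 -0.04] open 31.8
low t 7.33 pos [ 4.615e+02 -1.689e+02  4.000e-01] yaw -0.115 F [ 0.1 -0.1  4.8] M [-0.04 -0.1  -0.03] open 31.7
True
130 t 7.55 pos [ 4.618e+02 -1.688e+02  4.000e-01] yaw -0.114 F [0.1 0.5 5.8] M [-0.01  0.07 -0.04] open 31.7
```

```bash
python3 - <<'E'
from h import *
b=AX-166*u(TH)
movel(P(b,2.0),velocity=30); st("up")
print(movel(P(AX-130*u(TH),2.0),velocity=50,force_limit=20)); st(130)
print(movel(P(AX-130*u(TH),2.0),velocity=50,force_limit=20)); st(130)
E
```

```text
up t 7.8 pos [ 461.6 -168.9    1.6] yaw -0.114 F [ 0.3  0.9 -1.1] M [ 0.01 -0.01  0.01] open 31.5
False
130 t 8.67 pos [ 497.6 -173.2    1.8] yaw -0.114 F [ 0.4  0.5 -0.3] M [ 0.02  0.01 -0.01] open 31.9
False
130 t 8.92 pos [ 497.6 -173.3    2. ] yaw -0.115 F [-0.3  0.1 -0.1] M [ 0.03  0.06 -0.07] open 31.6
```

```bash
python3 - <<'E'
from h import *
print(movel(P(AX-100*u(TH),2.0),velocity=60,force_limit=20)); st(100)
print(movel(P(AX-91*u(TH),2.0),velocity=20,force_limit=12)); s=st("stop")
print((AX-s["tool_pos"][:2])@u(TH))
E
```

```text
False
100 t 9.57 pos [ 527.5 -176.6    1.7] yaw -0.114 F [-0.7  0.7 -1. ] M [0.07 0.04 0.02] open 31.5
False
stop t 10.17 pos [ 535.7 -177.7    1.6] yaw -0.114 F [-5.  -0.3 -0.4] M [ 0.    0.74 -0.07] open 31.6
91.88024830853264
```

```bash
python3 - <<'E'
from h import *
print(movel(P(AX-86*u(TH),2.0),velocity=15,force_limit=12)); s=st("stop")
print((AX-s["tool_pos"][:2])@u(TH))
s=snapshot("top"); save("home_t.png",rect(s,14,500,660,-270,-110,3)); s=snapshot("scene"); save("home_s.png",rect(s,14,500,660,-270,-110,3))
E
python3 -c "
import cv2,numpy as np
cv2.imwrite('pics/i2.png',cv2.resize(np.hstack([cv2.imread('pics/home_t.png'),cv2.imread('pics/home_s.png')]),(800,400)))"
```

```text
True
stop t 10.47 pos [ 5.360e+02 -1.771e+02  5.000e-01] yaw -0.114 F [-2.2 -0.8  5.2] M [-0.14  0.21  0.1 ] open 31.8
91.72998157793651
```

View pics/i2.png

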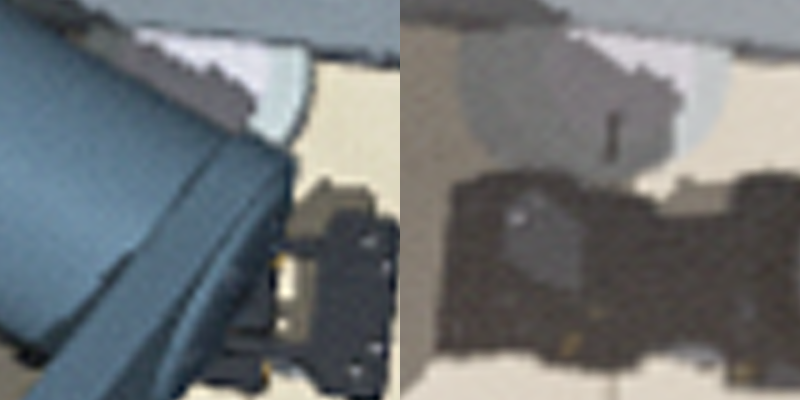

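```bash
cat >> h.py <<'E'
def turn(C,R,a0,a1,z,step=.04,vel=40,lim=12,tot=14):
    n=max(1,int(np.ceil(abs(a1-a0)/step))); F0=state()["contact_force"]; 
    for a in np.linspace(a0,a1,n+1)[1:]:
        hit=movel(P(C-R*u(TH-a),z),velocity=vel,orientation=ori(TH-a),force_limit=lim)
        s=state(); dF=s["contact_force"]-F0; f=np.hypot(dF[0],dF[1])
        d=s["tool_pos"][:2]-C; ang=TH-np.arctan2(-d[1],-d[0])
        print(round(a,3),hit,"F",dF.round(1),"ang",round(float(ang),3),"R",round(float(np.hypot(*d)),1),"t",round(s["clock"],2))
        if hit or f>tot: return a,True
    return a1,False
E
python3 - <<'E'
from h import *
grip(34.5); s=st("loose"); 
xy=s["tool_pos"][:2]; movel(P(xy,2.5),velocity=20)
C=xy+95*u(TH); print(C)
print(turn(C,95,0,.28,2.5)); st()
E
```

```text
loose t 10.83 pos [ 5.361e+02 -1.763e+02  5.000e-01] yaw -0.114 F [-0.4  3.2  5.7] M [ 0.43  0.02 -0.02] open 34.5
[ 630.44474827 -187.20258749]
0.035 False F [-0.3  0.2 -1. ] ang 0.037 R 95.4 t 11.41
0.07 False F [-0.6 -0.5 -1.1] ang 0.069 R 95.0 t 11.66
0.105 False F [-0.3 -0.2 -1.4] ang 0.104 R 95.0 t 11.91
0.14 False F [-0.8 -0.8 -0.7] ang 0.14 R 95.0 t 12.16
0.175 False F [ 0.3 -0.5 -0.3] ang 0.175 R 95.0 t 12.41
0.21 False F [-0.6  1.  -1.1] ang 0.21 R 95.0 t 12.66
0.245 False F [-0.  -0.4 -0.9] ang 0.245 R 95.0 t 12.91
0.28 False F [ 0.3  0.4 -1.3] ang 0.28 R 95.0 t 13.16
(0.28, False)
 t 13.16 pos [ 542.7 -150.6    2.5] yaw -0.393 F [ 0.2  0.2 -0.4] M [0.04 0.05 0.03] open 34.6
```

```bash
python3 - <<'E'
from h import *
s=snapshot("scene"); save("t1.png",rect(s,29,500,660,-270,-110,4)[:, :]); s=snapshot("top"); save("t1t.png",rect(s,29,500,660,-270,-110,4))
E
python3 -c "
import cv2,numpy as np
cv2.imwrite('pics/i3.png',cv2.resize(np.hstack([cv2.imread('pics/t1t.png'),cv2.imread('pics/t1.png')]),(800,400)))"
```

```text
(no output)
```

View pics/i3.png

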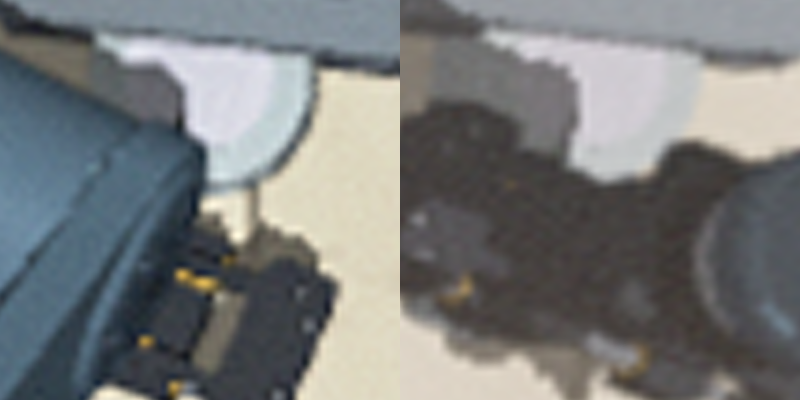

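The drum's mark has left its starting spot and the key passed 0.2 rad with no resistance, so the square key is the right one. I'll keep turning to the end stop.

```bash
python3 - <<'E'
from h import *
C=np.array([630.44,-187.2])
print(turn(C,95,.28,.96,2.5,step=.06,vel=45)); print(turn(C,95,.96,1.08,2.5,step=.02,vel=20,lim=8,tot=9)); st()
E
```

```text
0.337 False F [-0.  -0.5 -0.1] ang 0.337 R 95.1 t 13.53
0.393 False F [ 0.5 -0.2 -0.1] ang 0.393 R 95.1 t 13.79
0.45 False F [-0.8  0.1  1.5] ang 0.449 R 95.0 t 14.06
0.507 False F [-0.8 -0.6  0.5] ang 0.505 R 95.0 t 14.32
0.563 False F [-0.   0.3  0.6] ang 0.562 R 95.0 t 14.59
0.62 False F [-0.6 -0.2  1.1] ang 0.619 R 95.0 t 14.86
0.677 False F [-0.3  0.1  1.3] ang 0.675 R 95.0 t 15.12
0.733 False F [-0.1  0.2  1.1] ang 0.732 R 95.0 t 15.39
0.79 False F [-0.2 -0.5  0. ] ang 0.789 R 95.0 t 15.66
0.847 False F [-1.2  0.4  0.8] ang 0.845 R 95.1 t 15.93
0.903 False F [ 1.1 -1.2  0.9] ang 0.902 R 95.0 t 16.19
0.96 False F [-0.6  0.1 -0.3] ang 0.959 R 95.0 t 16.46
(0.96, False)
0.977 False F [-0.5 -0.5  0.6] ang 0.975 R 95.0 t 16.71
0.994 False F [ 0.3 -0.3 -0.1] ang 0.994 R 95.0 t 16.96
1.011 False F [ 0.4 -1.   0.3] ang 1.012 R 95.0 t 17.21
1.029 False F [ 0.5 -0.1 -0.3] ang 1.029 R 95.0 t 17.46
1.046 False F [ 0.4 -1.3  0.4] ang 1.047 R 95.0 t 17.71
1.063 False F [-1.4 -1.3  1. ] ang 1.06 R 95.0 t 17.96
1.08 False F [-4.  -3.3  2.3] ang 1.069 R 94.9 t 18.21
(1.08, False)
 t 18.21 pos [594.6 -99.3   2.4] yaw -1.195 F [-4.3 -3.   1.5] M [-0.36  0.78  0.07] open 34.7
```

```bash
python3 - <<'E'
from h import *
C=np.array([630.44,-187.2])
print(turn(C,95,1.08,1.12,2.5,step=.02,vel=20,lim=8,tot=9)); s=st()
# back off to centre on bow, then open a little and lift
a=1.045
movel(P(C-95*u(TH-a),2.5),velocity=30,orientation=ori(TH-a)); 
grip(44); st(); movel(P(C-95*u(TH-a),90),velocity=120); st()
movep([380,-330,260],ori(-.3)); st()
for n in("scene","top"):
    s=snapshot(n); save(f"end_{n}.png",cv2.resize(s["img"],(800,600))); save(f"endr_{n}.png",rect(s,14,500,700,-290,-40,3))
E
python3 -c "
import cv2,numpy as np
cv2.imwrite('pics/i4.png',cv2.resize(np.hstack([cv2.imread('pics/endr_top.png'),cv2.imread('pics/endr_scene.png')]),(800,320)))"
```

```text
1.093 False F [-4.1 -2.2  2.5] ang 1.073 R 94.8 t 18.46
1.107 False F [-6.8 -4.4  5.3] ang 1.077 R 94.7 t 18.71
1.12 False F [-9.5 -5.7  7.4] ang 1.08 R 94.5 t 18.96
(np.float64(1.12), True)
 t 18.96 pos [595.8 -99.3   2.2] yaw -1.234 F [-13.8  -8.7   8.9] M [-1.35  2.46  0.21] open 34.9
 t 19.69 pos [ 592.6 -100.     2.5] yaw -1.16 F [ 0.2 -0.6  0.5] M [ 0.09 -0.06 -0.  ] open 43.8
 t 20.57 pos [591.9 -99.9  89.3] yaw -1.16 F [-0.2 -0.3 -0.8] M [ 0.06 -0.02  0.01] open 43.9
 t 21.9 pos [ 380.1 -329.5  259.2] yaw -0.3 F [ 0.6 -0.2  0.3] M [ 0.07 -0.   -0.02] open 43.9
```

View pics/i4.png

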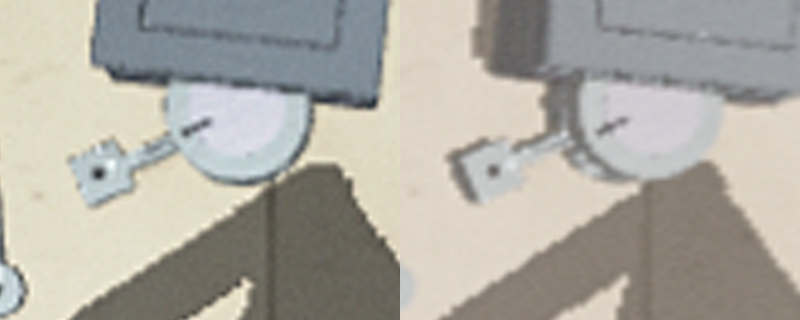

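View pics/end_top.png

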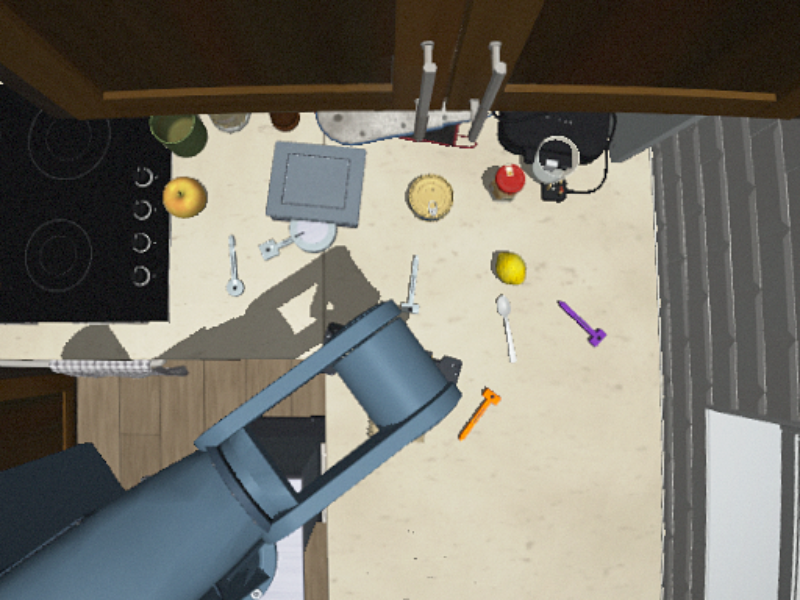

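Top crop: the square key sits in the drum, bow hole at (97,173), with the mark swung left. The other keys and the bystanders look unmoved. Next I'll check how fully home the key is, and the drum angle.

```bash
python3 - <<'E'
from h import *
for n in("top","scene"):
    s=snapshot(n); x1,y1,ppm=660,-70,6
    im=rect(s,14,560,x1,-240,y1,ppm); lab=cv2.cvtColor(im,cv2.COLOR_RGB2LAB).astype(int)
    # bow: square region
    sub=((lab[...,2]<134)&(lab[...,0]>(110 if n=="top" else 170))).astype(np.uint8)
    sub=cv2.morphologyEx(sub,cv2.MORPH_CLOSE,np.ones((25,25)))
    sub=cv2.morphologyEx(sub,cv2.MORPH_OPEN,np.ones((100,100)) if 0 else cv2.getStructuringElement(cv2.MORPH_ELLIPSE,(95,95)))
    nn,L,stt,ce=cv2.connectedComponentsWithStats(sub)
    for i in range(1,nn):
        if stt[i,4]<15000: 
            (c,wh,a)=cv2.minAreaRect(np.argwhere(L==i)[:,::-1].astype(np.float32)); print(n,"bow",x1-c[1]/ppm,y1-c[0]/ppm,np.array(wh)/ppm,a)
    im2=rect(s,29,560,x1,-240,y1,ppm)
    save(f"f_{n}.png",cv2.resize(np.vstack([im[:,:600],im2[:,:600]]) if 0 else np.hstack([im,im2]),(800,int(800*600/2040))))
    # drum mark at z=29
    g=cv2.cvtColor(im2,cv2.COLOR_RGB2GRAY)
    c0=(int((y1+170)*ppm),int((x1-615)*ppm)); 
    reg=np.zeros_like(g); cv2.circle(reg,c0,90,1,-1)
    m=((g<150)&(reg>0)).astype(np.uint8); nn,L,stt,ce=cv2.connectedComponentsWithStats(m)
    for i in range(1,nn):
        if stt[i,4]>150:
            q=np.argwhere(L==i); X=np.c_[x1-q[:,0]/ppm,y1-q[:,1]/ppm]; w,V=np.linalg.eigh(np.cov(X.T)); v=V[:,1]*np.sign(V[0,1])
            print(n,"mark",X.mean(0).round(1),"yaw",np.arctan2(v[1],v[0]).round(3),"len",(4*np.sqrt(w)).round(1))
E
python3 -c "
import cv2,numpy as np
cv2.imwrite('pics/i5.png',np.vstack([cv2.imread('pics/f_top.png'),cv2.imread('pics/f_scene.png')]))"
```

```text
top mark [ 617.4 -163.9] yaw -1.117 len [ 5.3 21.6]
scene bow 601.4166615804037 -106.0000025431315 [25.80939738 16.14560445] 45.0
scene mark [ 622.4 -167.6] yaw -1.35 len [3.3 5.2]
scene mark [ 618.2 -158.9] yaw -1.076 len [5.1 9.8]
```

View pics/i5.png

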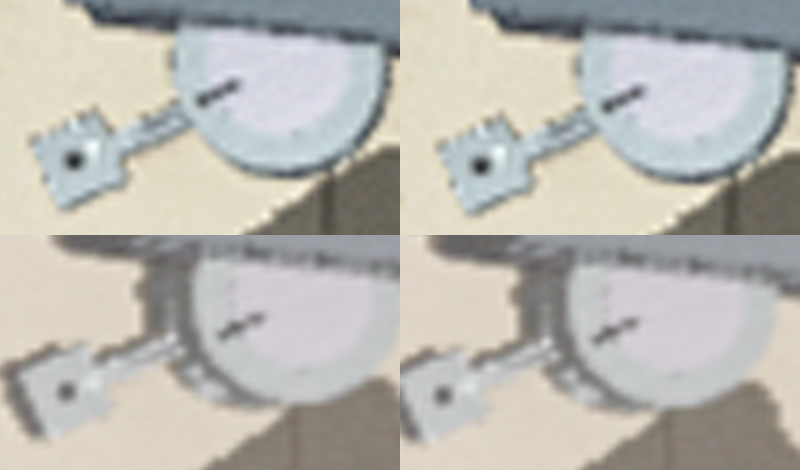

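The drum angle from the mark is 1.117 − 0.115 = 1.00 rad, and the bow is about 94.6 mm from the axis (mean of the two cameras). I'll give the bow a gentle radial nudge to confirm the key is fully home.

```bash
python3 - <<'E'
from h import *
C=np.array([630.2,-187.6]); t=-1.117
grip(0)
movep(P(C-138*u(t),80),ori(t)); st()
movel(P(C-138*u(t),4),velocity=120); st()
print(movel(P(C-124*u(t),4),velocity=40,force_limit=10)); 
print(movel(P(C-112*u(t),4),velocity=15,force_limit=6)); s=st("contact")
d=s["tool_pos"][:2]-C; print(np.hypot(*d))
movel(P(C-140*u(t),4),velocity=60); movel(P(C-140*u(t),100),velocity=150)
movep([380,-330,260],ori(-.3)); st()
for n in("scene","top"):
    s=snapshot(n); save(f"fin_{n}.png",cv2.resize(s["img"],(800,600))); x1,y1,ppm=660,-70,6
    save(f"g_{n}.png",cv2.resize(np.hstack([rect(s,14,560,x1,-240,y1,ppm),rect(s,29,560,x1,-240,y1,ppm)]),(800,235)))
E
python3 -c "
import cv2,numpy as np
cv2.imwrite('pics/i6.png',np.vstack([cv2.imread('pics/g_top.png'),cv2.imread('pics/g_scene.png')]))"
```

```text
t 24.24 pos [570.  -64.3  80.5] yaw -1.117 F [ 0.1 -0.4  0.2] M [ 0.14 -0.03  0.  ] open 0.4
 t 25.02 pos [570.3 -63.9   4.6] yaw -1.117 F [-0.3 -0.2  0.4] M [ 0.1  -0.01  0.  ] open 0.6
False
True
contact t 25.93 pos [576.2 -78.1   3.3] yaw -1.117 F [ 0.2 -0.4 -0.7] M [ 0.13 -0.02  0.02] open 0.4
122.04325008531464
 t 28.54 pos [ 380.1 -329.4  259.1] yaw -0.3 F [-0.1  0.2  0.1] M [0.1  0.09 0.04] open 0.5
```

View pics/i6.png

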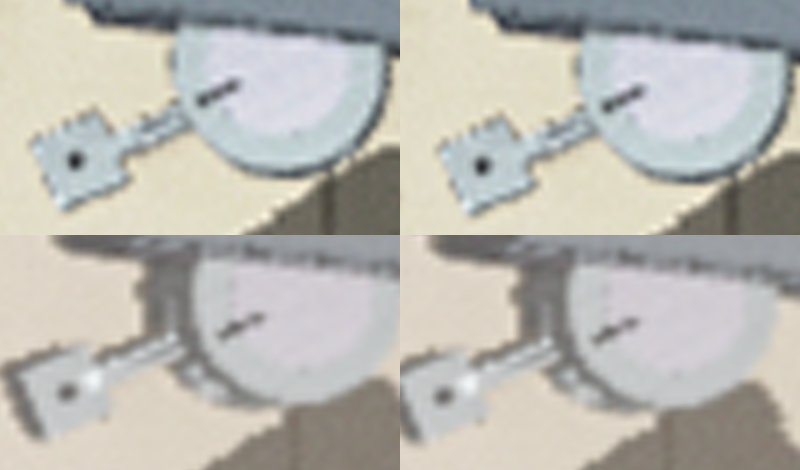

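View pics/fin_scene.png

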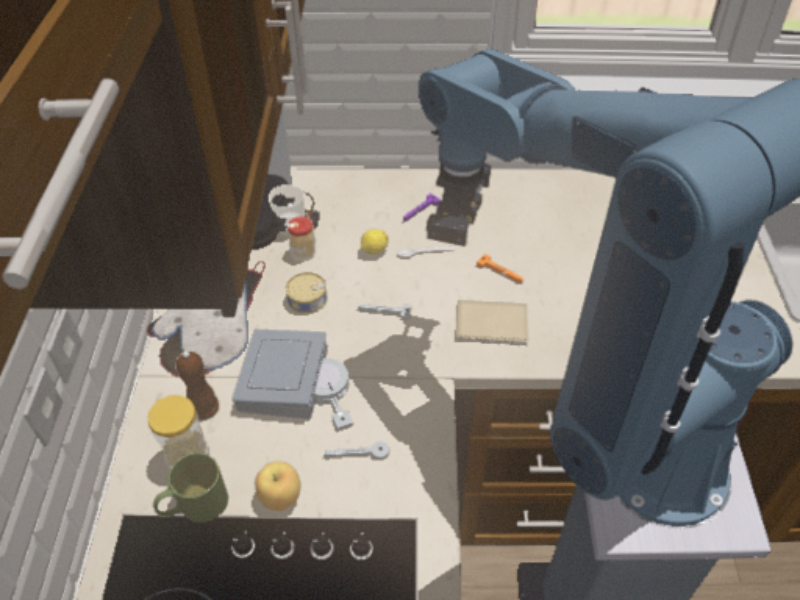

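The key didn't visibly move under the nudge, but the force had dropped away by the time I read it. I'll repeat it once in small steps so the contact can't be a false trigger.

```bash
python3 - <<'E'
from h import *
C=np.array([630.2,-187.6]); t=-1.117
movep(P(C-138*u(t),80),ori(t))
movel(P(C-138*u(t),4),velocity=120)
for R in (124,122,121,120,119,118,117,116):
    h=movel(P(C-R*u(t),4),velocity=30,force_limit=10); s=state(); f=s["contact_force"][:2]@u(t)
    print(R,h,"radialF",round(f,1),"Ract",round(float(np.hypot(*(s["tool_pos"][:2]-C))),1))
    if h or f<-6: break
movel(P(C-140*u(t),4),velocity=60); movel(P(C-140*u(t),100),velocity=150)
movep([380,-330,260],ori(-.3)); st()
s=snapshot("top"); x1,y1,ppm=660,-70,6
save("h_top.png",cv2.resize(np.hstack([rect(s,14,560,x1,-240,y1,ppm),rect(s,29,560,x1,-240,y1,ppm)]),(800,235)))
E
```

```text
124 False radialF 0.1 Ract 123.9
122 False radialF -0.2 Ract 122.1
121 False radialF -4.3 Ract 121.7
120 False radialF -7.2 Ract 121.6
 t 34.83 pos [ 380.1 -329.4  259.1] yaw -0.3 F [ 0.  -0.2  0.1] M [ 0.07 -0.02  0.02] open 0.4
```

View pics/h_top.png

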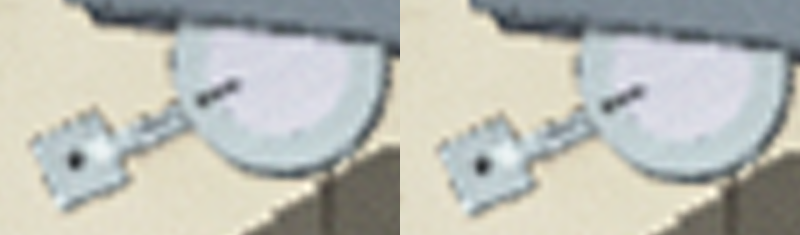

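The nudge met a hard stop at 121.6 mm, taking 7 N with no travel, so the key is fully home. The mark is unchanged, so I'm handing in.

```bash
python3 -c "
from station import *
sign_off(); sleep(1.0)"
```

```text
the job is handed in; nothing more can be done
the job is handed in; nothing more can be done
```

The square-bow key is the right one. It was the first key I tried, and I left it fully home in the lock with the drum turned as far as it goes. I handed in at about 35 s, with the arm clear.

**Finding the key:** It slid in to the stop and swung past 0.2 rad with no resistance. It then met a firm end stop at a tool angle of about 1.06 rad, which includes finger play. The wrist peaked at about 18 N while I confirmed that stop, slightly more than intended.

**Last checks:**
- **Drum angle:** The index mark reads 1.00 rad in the top camera. The scene camera's automatic reading of the mark was broken into pieces and unreliable, but its picture looks the same.
- **Key fully home:** A 7 N push on the bow found a hard stop with no movement. The two cameras put the bow centre at 95.5 mm and 93.7 mm from the axis (95 mm is nominal). They disagreed by about 4 mm in y throughout, so I used values in between.
- **Everything else:** The round and bar keys were never touched and lie where they were. The bystanders and the orange and purple look-alikes look unmoved in the pictures.

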